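# Bring a lid hinge together in the pinning jig and hold it for the pin

## Task

Of the two loose wooden lid rails, take the one whose three hinge knuckles fit between the two knuckles of the rail clamped in the pinning jig, set it right down in the pocket of the jig's sprung slide with its knuckles towards the clamped rail, and let go of it. Then take the black knob and draw the slide out against its spring until the mark on the bar is level with the jig's front face and the knuckle holes of both leaves line up. Finish holding the knob there, so that a workmate can drive the pin; do not knock the other things about.

Things in the scene. Friction and masses are not known exactly. Their poses are not given: they have to be found in the camera images.
- lid_rail: Rail to use: dark wood bar 22x108x26 mm (x, y, z) with a 3 mm brass leaf on top, 0.11 kg. Three brass knuckles, 12 mm across, 11 mm long, at y = -24, 0, 24 mm, stand out over the -x face; hole along y at x = -20.5, z = 27.5 mm, foremost brass x = -26.5. Origin: centre of the wood's underside. Grip: middle knuckle to back face (37.5 mm wide), or the bare ends (22 mm wide, 24 mm long).
- lid_axis (a point): Middle of the hole axis of the three-knuckle rail, inside its centre knuckle; axes as the rail's (y along the hole).
- odd_rail: The other loose rail, not used: the same bar, but its leaf has two knuckles (9 mm long, at y = -12 and 12 mm) like the clamped one, so it cannot mate. Origin and axes as for the three-knuckle rail.
- jig: Pinning jig, fixed, grey metal, base 138x132x8 mm. +x points from knob to pocket, y along the hinge. Origin: on the bench below the +x face of the clamped rail (x = -22..0, z = 28..57 mm), whose two knuckles (9 mm long, y = -12 and 12) point to +x. A bush at y = 37..51 holds the waiting pin, 1 mm nose at y = 33.5, head at 104. Knuckles pass with 2 mm each side, strike wood 3.5 mm past the mark.
- jamb_axis (a point): Middle of the hole axis of the clamped rail's knuckles, at x = 9.5 mm in the jig's frame, 55.5 mm above the bench; axes as the jig's (y along the hole).
- pocket (a point): Centre of the slide's pocket floor, moves with the slide; axes as the jig's. Slide home: 70 mm along +x from the jig's origin, 28 mm above the bench. Pocket 24 (x) by 110 (y) mm; walls 7 mm thick, 8 mm high, upper 5 mm tapered out by 2.5 mm. The seated rail has its origin here, its axes parallel to these, its knuckles to -x.
- slide: The sprung slide: pocket block, draw bar and knob in one, moving only along the jig's x. Frame as the jig's when home; drawn out, its origin lies that far to -x of the jig's. 40 mm is the mark, where the holes line up; end stop 46 mm. The spring pulls back with 4 N at home and 12 N at the mark (0.2 N per mm) and takes it home if let go.
- pull_knob (a point): Black upright round knob at the front of the draw bar, 16 mm across (18 at its ends), 28 to 67 mm above the bench; this point is on its axis, 46 mm above the bench; axes as the jig's. Slide home: 75 mm to -x of the jig's origin, 27 mm clear of the bridge's front face. The bar under it is 16 mm wide, its top 20 mm above the bench.
- bar_mark (a point): The full-width dark line round the draw bar, at the bar's top; moves with the slide and is hidden inside the bridge at the start (short lines before it are 5 mm apart).
- bridge_face (a point): Where the bar comes out of the front face of the jig's bridge, at the bar's top, 40 mm to -x of the jig's origin. The slide is at its mark when the full-width line is level with this face.
- pliers: Lasting pliers, red handles, 50 x 161 x 11 mm, lying flat; a bystander. Origin: centre of the underside.
- buckle_1: Brass buckle, 43 x 54 x 10 mm; a bystander. Origin: centre of the underside.
- beeswax: Block of beeswax, 38 x 55 x 22 mm; a bystander. Origin: centre of the underside.
- scissors: Leather shears, 76 x 226 x 9 mm, lying flat; a bystander. Origin: centre of the underside.

How it is judged:
On the way:
1. the three-knuckle rail lies right down in the pocket of the slide, knuckles towards the clamped rail, let go (horizontal distance between lid_rail and pocket below 0.003 m and z of lid_rail in the frame of pocket below 0.002 m and angle between the y axis of lid_rail and the y axis of pocket, either way round below 0.04 rad and x of lid_axis in the frame of pocket below -0.015 m and contact force between the fingers and lid_rail below 0.3 N), for 0.2 s.
At the end, for the whole second after the job is handed in: Holding the knob (over 2 N) with the slide at rest: the three-knuckle rail right down in the pocket (within 3 mm, 2 mm in height), untouched by the fingers, its hole in line with the clamped rail's within 2.5 mm (what the pin's nose can find) and 0.04 rad, sideways within 3 mm (x of lid_axis in the frame of jamb_axis between -0.0025 and 0.0025 m and z of lid_axis in the frame of jamb_axis between -0.0025 and 0.0025 m and y of lid_axis in the frame of jamb_axis between -0.003 and 0.003 m and angle between the y axis of lid_rail and the y axis of jamb_axis, either way round below 0.04 rad and horizontal distance between lid_rail and pocket below 0.003 m and z of lid_rail in the frame of pocket below 0.002 m and contact force between the fingers and lid_rail below 0.3 N and contact force between the fingers and slide above 2 N and distance between the grasp point and pull_knob below 0.04 m and linear speed of slide below 0.01 m/s); the arm keeps its last pose, push and grip.
It fails at once if a bystander was knocked more than 3 cm away (distance of any of pliers, buckle_1, beeswax, scissors, odd_rail from where it was at the start of the episode above 0.03 m).
It also fails if it takes over 53 s, if anything falls off the work surface, if the arm or the gripper's body presses on something with over 40 N, if the wrist force passes 120 N, or if a joint passes its speed limit or range.

## Robot

A 7-joint arm with a two-finger parallel gripper is mounted at the origin on a cart in front of the work surface, level with it; the furniture and walls round the work are solid. World frame = base frame: x ahead of the robot, y to its left, z up, the work surface at z = 0. Lengths are in m, angles in rad, forces in N, time in s.
With the tool pointing down it reaches from about 0.425 to 0.825 m from the base axis. Payload 3.6 kg.
Tool frame: the origin (TCP) lies midway between the tips of the shut fingers; the grasp point (between the pads) lies 19 mm behind it (ctrl.pinch_z is the distance from the TCP to the grasp point, in m); z points along the fingers, y is the line along which they close (so a half turn about z gives the same grasp; the last joint's range is limited). The gripper opens to 93 mm and grips with 3 to 60 N. Pads are 15 mm wide; open, the fingers measure 128 mm over their backs; the gripper's body (75 mm by 188 mm) begins 65 mm behind the grasp point.
Start: joints at [-1.2, 0.615, -0.013, 1.423, 0.008, 1.103, -0.04], TCP at [0.251, 0.599, 0.219] pointing down, gripper open.
Joint ranges: [-3.12, 3.12], [-0.3, 2.06], [-1.34, 1.32], [0.26, 2.42], [-1.36, 4.5], [0.01, 1.98], [-2.84, 2.84]. Speed limits (rad/s): [2.79, 2.79, 3.14, 3.14, 3.14, 3.14, 3.14].

## Interface

Orientations are given as a rotation vector (axis times angle).
In Python, from cell import ctrl gives the robot as it stands.
- The arm moves only by the tool arm_command, never from a script. Its argument "targets" is one flat list of numbers, 5 for each row, row after row: the shift along the tool's x, y, z in m, then the turn about the tool's z in degrees, then the closure in counts, from 0 (fully open) to 255 (shut). In form: [tx, ty, tz, turn, jaw, tx, ty, tz, turn, jaw, ...]. A call has 1 to 5 rows; each row shifts and turns the commanded pose from where the row before left it, along the tool's axes as they then stand; what a row does not reach is not made up. A row lasts 1/8 s, in which the tool goes at most 62.5 mm and 10.7 degrees, less where a joint would pass 70% of its speed; a pose out of reach is approached as far as the arm can. A call is refused whole if a number of a shift passes 0.0625 or a number of a turn 10.7, either way. A call with a gripper value outside its range is refused whole. The fingers move at their own pace and stop on an object; the grip force is fixed at half the most. Time passes only in rows, so rows that do not move let the fingers close. It gives the time, the measured TCP pose, the force, the opening and the grip force at its end, in the units of the state.
- ctrl.get_obs(): the state, without advancing time (a new reading comes with each control period).
- ctrl.grab_frame(name): name is "side" or "top" or "wrist"; returns a dict with "image" (480x640x3 uint8, red, green, blue), "intrinsics" (3x3 intrinsics, pixels), "world_to_cam" (4x4, takes a point from world to camera coordinates). Camera axes: x right, y up, looking along -z (the intrinsics and any distortion apply to the point x, -y, -z); pixel columns grow to the right and rows downward; lengths in m; the calibration is good to about 2 mm. The wrist camera is an equidistant fisheye: a pixel r from the principal point sees the ray r / f radians off the axis. A picture is of the moment at which its call begins. There is no depth.
- ctrl.hand_in(): hands the job in; it is judged then, once.
The state is a dict: "clock": time; "joints": joint angles; "qvel": joint speeds; "joint_efforts": joint torques, N m; "position": TCP position; "tool_rot": TCP orientation; "force": force on the tool from outside, world axes, zero at the start; "wrist_torque": the same for the moment, N m; "gripper_width": finger opening in m; "grip_force": force on a finger pad.
Only numpy, scipy, OpenCV 4.12 (cv2) and the standard library are available. Lean on these libraries where they do the work, as an engineer would, in place of code of your own. Each camera call takes 0.05 s, during which the arm holds its last target. There are 200 camera calls.

## Working session

There is one attempt and no reset: what is moved stays moved. The work goes in short steps, Python scripts to look and compute and a tool call to move; the robot and the scene stay as the last step left them, time stands still between calls to the robot, and variables do not carry over. Pictures are saved under pics/ and viewed, at most 10 in all, crops included, and the job is handed in when it is done.

Besides the shell and the picture viewer there is one more tool, called by a JSON object that holds its "fn" and its "kwargs", one argument or row to a line. arm_command: Moves the arm, as the interface text tells. Its arguments: {"type":"object","properties":{"targets":{"type":"array"}},"required":["targets"]}

```bash
mkdir -p pics; ls; cat > h.py <<'E'
import numpy as np, cv2
from scipy.spatial.transform import Rotation as R
from cell import ctrl
def grab(n,fn=None):
    f=ctrl.grab_frame(n)
    if fn: cv2.imwrite('pics/'+fn,f['image'][:,:,::-1])
    return f
def ray(f,uv,fish=False):
    K=np.array(f['intrinsics']);T=np.array(f['world_to_cam'])
    x=(uv[0]-K[0,2])/K[0,0];y=(uv[1]-K[1,2])/K[1,1]
    if fish:
        r=np.hypot(x,y); s=np.sin(r)/r if r>1e-9 else 1
        d=np.array([x*s,-y*s,-np.cos(r)])
    else: d=np.array([x,-y,-1.])
    return -T[:3,:3].T@T[:3,3], T[:3,:3].T@(d/np.linalg.norm(d))
def onz(f,uv,z,fish=False):
    o,d=ray(f,uv,fish); return o+d*(z-o[2])/d[2]
def proj(f,p,fish=False):
    K=np.array(f['intrinsics']);T=np.array(f['world_to_cam'])
    c=T[:3,:3]@np.array(p)+T[:3,3]; v=np.array([c[0],-c[1],-c[2]])
    if fish:
        th=np.arctan2(np.hypot(v[0],v[1]),v[2]); s=th/max(np.hypot(v[0],v[1]),1e-9)
        return np.array([K[0,2]+K[0,0]*v[0]*s,K[1,2]+K[1,1]*v[1]*s])
    return np.array([K[0,2]+K[0,0]*v[0]/v[2],K[1,2]+K[1,1]*v[1]/v[2]])
def cross(f1,uv1,f2,uv2,fish1=False,fish2=False):
    o1,d1=ray(f1,uv1,fish1);o2,d2=ray(f2,uv2,fish2)
    s=np.linalg.lstsq(np.c_[d1,-d2],o2-o1,rcond=None)[0]
    a=o1+d1*s[0];b=o2+d2*s[1]; return (a+b)/2,np.linalg.norm(a-b)
E
python3 - <<'E'
from h import *
np.set_printoptions(precision=4,suppress=True)
print(ctrl.get_obs())
for n in('top','side','wrist'):
    f=grab(n,n+'0.png'); T=f['world_to_cam'];print(n,f['intrinsics'],-T[:3,:3].T@T[:3,3],T[:3,:3]); print([k for k in f])
E
```

```text
pics
{'clock': 0.0, 'joints': array([-1.2005,  0.6159, -0.0126,  1.4249,  0.0081,  1.1034, -0.0404]), 'qvel': array([-0.0007, -0.0004, -0.0001,  0.0015,  0.002 , -0.0002, -0.0007]), 'joint_efforts': array([ -0.0001, -45.8934,   0.2086, -16.5747,  -0.0612,   0.0205,
         0.0002]), 'position': array([0.2509, 0.5988, 0.2175]), 'tool_rot': array([-0.6191, -3.0795,  0.004 ]), 'force': array([ 0.0469, -0.253 ,  0.1745]), 'wrist_torque': array([-0.093 , -0.0467,  0.0378]), 'grip_force': 0.0, 'gripper_width': 0.09293610319467192}
top [[519.7552   0.     318.3518]
 [  0.     519.7552 240.1935]
 [  0.       0.       1.    ]] [ 0.3501 -0.372   0.913 ] [[-0.0056 -1.     -0.0024]
 [ 0.9874 -0.006   0.1583]
 [-0.1583 -0.0015  0.9874]]
['image', 'intrinsics', 'world_to_cam']
side [[482.3703   0.     321.0214]
 [  0.     482.3703 250.9534]
 [  0.       0.       1.    ]] [ 0.1632 -1.0287  0.5368] [[ 0.9074 -0.4199  0.0152]
 [ 0.2148  0.4947  0.8421]
 [-0.3611 -0.7609  0.5392]]
['image', 'intrinsics', 'world_to_cam']
wrist [[371.6483   0.     326.1759]
 [  0.     371.6483 242.322 ]
 [  0.       0.       1.    ]] [0.1816 0.6297 0.3836] [[ 0.3863  0.9224 -0.0017]
 [-0.8869  0.3709 -0.2753]
 [-0.2533  0.1078  0.9614]]
['image', 'intrinsics', 'world_to_cam']
```

View pics/top0.png

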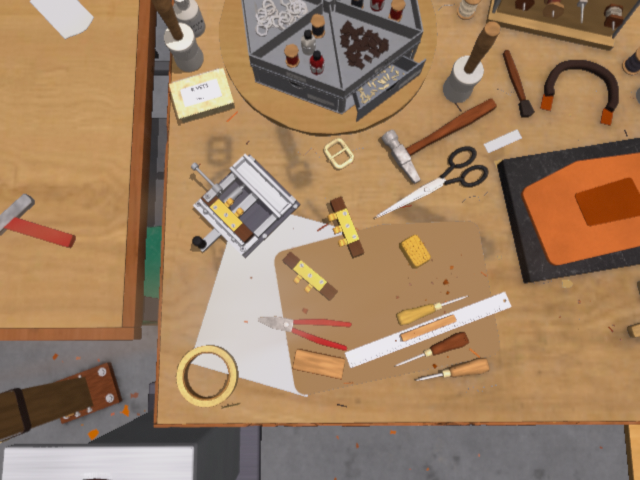

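View pics/side0.png

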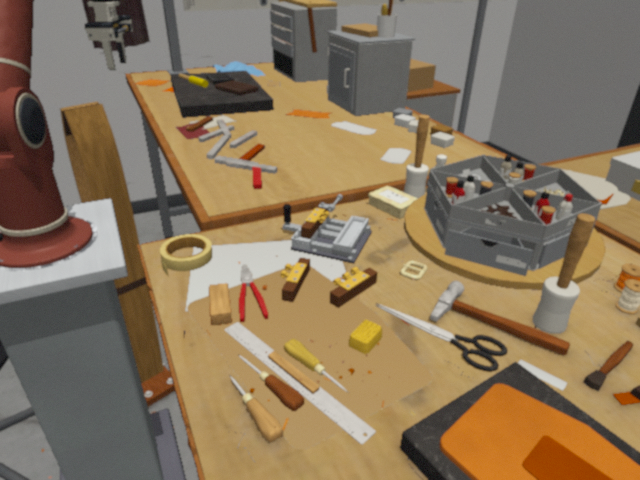

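The top view shows the jig around (245,205), with its knob at (199,242). The loose rails are at (345,228) and (310,275), and the pliers are at (305,330). The buckle is at (338,153) and the shears at (435,185). Next I'll take a magnified crop.

```bash
python3 - <<'E'
import cv2,numpy as np
a=cv2.imread('pics/top0.png')[145:305,180:375]; a=cv2.resize(a,None,fx=4.1,fy=4.1,interpolation=cv2.INTER_CUBIC)[:600,:800]
cv2.imwrite('pics/c1.png',a[:600])
b=cv2.imread('pics/side0.png')[195:315,265:390]; b=cv2.resize(b,None,fx=5,fy=5,interpolation=cv2.INTER_CUBIC)
cv2.imwrite('pics/c2.png',b)
E
```

```text
(no output)
```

View pics/c1.png

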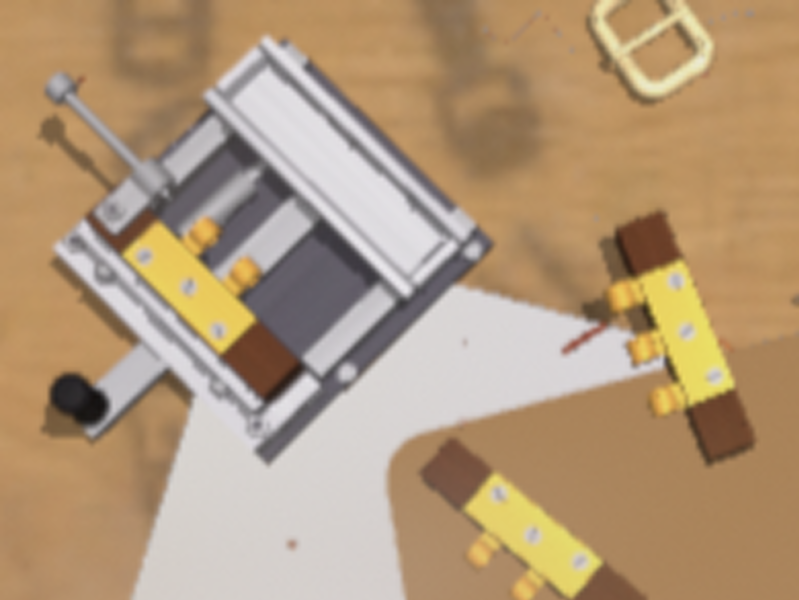

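View pics/c2.png

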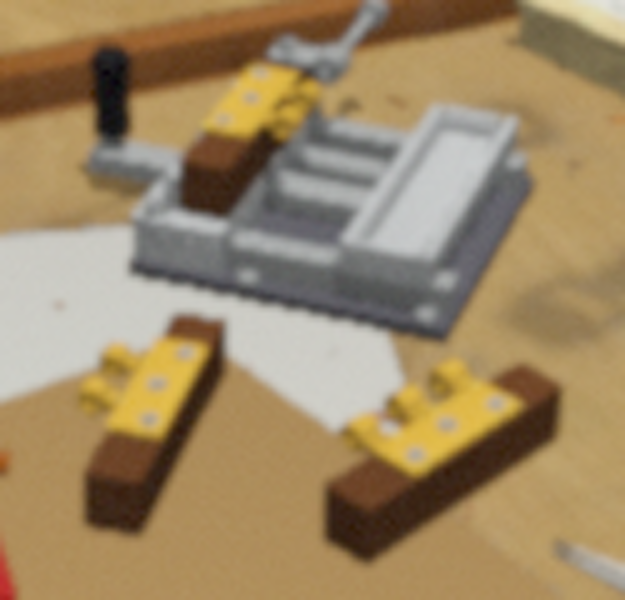

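The crops show that the three-knuckle rail is the right-hand one, centred near pixel (347,228) in the top view with its knuckles facing left. The two-knuckle rail is near (310,275). The jig's knob top is at about (198,239). The pocket rim corners are at about (231,168), (279,217), (296,202) and (245,155). Triangulating these next.

```bash
python3 - <<'E'
from h import *
np.set_printoptions(precision=4,suppress=True)
t=grab('top');s=grab('side')
T=lambda p:((p[0]+.5)/4.1-.5+180,(p[1]+.5)/4.1-.5+145)
S=lambda p:((p[0]+.5)/5-.5+265,(p[1]+.5)/5-.5+195)
for n,a,b in [('leafNW',(642,275),(480,372)),('leafNE',(682,260),(525,405)),('leafSE',(735,388),(420,475)),('leafSW',(697,403),(375,440)),
 ('woodNE',(664,212),(557,392)),('woodSE',(753,440),(365,512)),('woodSW',(710,463),(330,487)),
 ('knobtop',(75,385),(110,55)),('rimW',(208,95),(437,107)),('rimS',(405,297),(345,245)),('rimE',(475,235),(435,262)),('rimN',(268,40),(517,118)),
 ('clampS',(303,362),(255,150)),('clampSW',(265,398),(235,212)),('scr1',(145,255),(262,73)),('scr3',(218,330),(228,118))]:
    p,e=cross(t,T(a),s,S(b)); print(n,p,e)
E
```

```text
leafNW [ 0.5413 -0.402   0.0327] 0.0007434248952958791
leafNE [ 0.5498 -0.4196  0.0267] 0.0023715143466743176
leafSE [ 0.4949 -0.4413  0.0266] 0.003184561089066913
leafSW [ 0.4867 -0.4244  0.033 ] 0.0011652426772521226
woodNE [ 0.5703 -0.4117  0.022 ] 0.0011756596568304597
woodSE [ 0.4719 -0.4482  0.0228] 0.0001405518853852035
woodSW [ 0.4643 -0.4307  0.0232] 0.004796095557289903
knobtop [ 0.4889 -0.171   0.0643] 0.00260508285434588
rimW [ 0.6211 -0.2173  0.0338] 0.0011750487853971559
rimS [ 0.5336 -0.3024  0.0326] 0.0031169676369313345
rimE [ 0.559  -0.3318  0.0353] 0.0019150552898648335
rimN [ 0.6455 -0.2432  0.0359] 0.0027667032674810726
clampS [ 0.5055 -0.2652  0.0622] 0.012932885453344293
clampSW [ 0.501  -0.2458  0.0234] 0.02141217411156046
scr1 [ 0.5462 -0.1967  0.0561] 0.0012069811196845884
scr3 [ 0.5155 -0.2278  0.0564] 0.0032805591863790916
```

```bash
python3 - <<'E'
from h import *
np.set_printoptions(precision=4,suppress=True)
t=grab('top');s=grab('side')
print('bolt end',cross(t,(95,388),s,(158,385)))
o,d=ray(s,(85,108))
for L in(.9,1.1,1.3,1.5,1.7): print(L,o+d*L)
o,d=ray(t,(0,410))
for L in(.6,.8,1,1.2,1.4): print('t',L,o+d*L)
obs=ctrl.get_obs();m=R.from_rotvec(obs['tool_rot']).as_matrix();print(m, proj(s,obs['position']))
E
```

```text
bolt end (array([ 0.1463,  0.3871, -0.9003]), np.float64(0.01488694240454926))
0.9 [ 0.1482 -0.1593  0.3047]
1.1 [0.1449 0.0339 0.2532]
1.3 [0.1416 0.2271 0.2016]
1.5 [0.1382 0.4203 0.15  ]
1.7 [0.1349 0.6135 0.0985]
t 0.6 [ 0.2708 -0.0684  0.4016]
t 0.8 [0.2444 0.0328 0.2311]
t 1 [0.218  0.134  0.0606]
t 1.2 [ 0.1916  0.2352 -0.1099]
t 1.4 [ 0.1651  0.3364 -0.2803]
[[-0.9223  0.3865 -0.0003]
 [ 0.3865  0.9223 -0.0006]
 [ 0.     -0.0007 -1.    ]] [117.4147  64.9119]
```

View pics/wrist0.png

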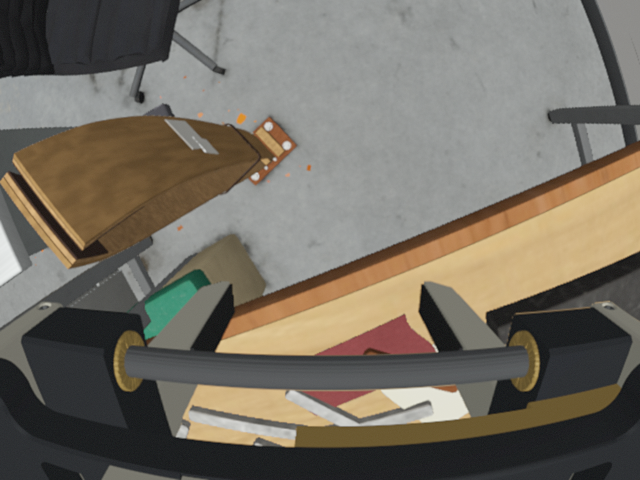

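The wrist view shows a stitching clamp standing on the floor at the upper left, which the move will lead away from. The fingertips are near row 290. Next I'll plan an arc to hover above the rail's grasp centre, about (0.515, -0.414).

```bash
cat > plan.py <<'E'
import sys; from h import *
# plan.py x y z yaw(deg of tool y) nrows : prints rows along an arc about the base
def yaw(m): return np.degrees(np.arctan2(m[1,1],m[0,1]))
x,y,z,w,n=map(float,sys.argv[1:6]);n=int(n)
o=ctrl.get_obs();p=o['position'];a0=yaw(R.from_rotvec(o['tool_rot']).as_matrix())
dw=(w-a0+90)%180-90 if len(sys.argv)<7 else float(sys.argv[6])
r0,t0=np.hypot(p[0],p[1]),np.arctan2(p[1],p[0]);r1,t1=np.hypot(x,y),np.arctan2(y,x)
P=[];c=p.copy();a=np.radians(a0)
for k in range(1,n+1):
    s=k/n;r=r0+(r1-r0)*s;t=t0+(t1-t0)*s
    q=np.array([r*np.cos(t),r*np.sin(t),p[2]+(z-p[2])*s]);d=q-c
    ty=np.array([np.cos(a),np.sin(a)]);tx=np.array([-ty[1],ty[0]])
    row=[round(float(v),4) for v in(d[:2]@tx,d[:2]@ty,-d[2],-dw/n)];P.append(row)
    c=c+row[0]*np.r_[tx,0]+row[1]*np.r_[ty,0]-np.r_[0,0,row[2]];a-=np.radians(row[3])
print('now',p.round(4),round(a0,2),o['clock']);[print(r) for r in P]
E
python3 plan.py 0.515 -0.414 0.20 -68.2 20 -135.4
```

```text
now [0.2511 0.5993 0.2183] 67.26 0.35
[-0.0601, -0.0022, 0.0009, 6.77]
[-0.0602, -0.0007, 0.0009, 6.77]
[-0.0603, 0.0008, 0.001, 6.77]
[-0.0602, 0.0024, 0.0009, 6.77]
[-0.0602, 0.0039, 0.0009, 6.77]
[-0.0602, 0.0055, 0.0009, 6.77]
[-0.06, 0.007, 0.0009, 6.77]
[-0.0599, 0.0086, 0.0009, 6.77]
[-0.0597, 0.0101, 0.001, 6.77]
[-0.0595, 0.0116, 0.0009, 6.77]
[-0.0592, 0.0132, 0.0009, 6.77]
[-0.0589, 0.0147, 0.0009, 6.77]
[-0.0586, 0.0162, 0.0009, 6.77]
[-0.0581, 0.0177, 0.0009, 6.77]
[-0.0578, 0.0192, 0.001, 6.77]
[-0.0573, 0.0207, 0.0009, 6.77]
[-0.0567, 0.0222, 0.0009, 6.77]
[-0.0563, 0.0236, 0.0009, 6.77]
[-0.0556, 0.0251, 0.0009, 6.77]
[-0.0551, 0.0266, 0.0009, 6.77]
```

{"fn": "arm_command", "kwargs": {
  "targets": [-0.06,-0.002,0,6.8,0,-0.06,-0.001,0,6.8,0,-0.06,0.001,0,6.8,0,-0.06,0.002,0,6.8,0,-0.06,0.004,0,6.8,0]
}}

```text
clock: 0.98
position: [0.4947, 0.4252, 0.2186]
tool_rot: [1.498, 2.762, 0.001]
force: [-1.1, -0.3, -0.5]
gripper_width: 0.093
grip_force: 0.0
```

{"fn": "arm_command", "kwargs": {
  "targets": [-0.06,0.006,0,6.8,0,-0.06,0.007,0,6.8,0,-0.06,0.009,0,6.8,0,-0.06,0.01,0,6.8,0,-0.06,0.012,0,6.8,0]
}}

```text
clock: 1.6
position: [0.635, 0.1592, 0.2186]
tool_rot: [2.239, 2.203, 0.001]
force: [-0.0, -0.9, 0.1]
gripper_width: 0.0929
grip_force: 0.0
```

{"fn": "arm_command", "kwargs": {
  "targets": [-0.059,0.013,0,6.8,0,-0.059,0.015,0,6.8,0,-0.059,0.016,0,6.8,0,-0.058,0.018,0,6.8,0,-0.058,0.019,0,6.8,0]
}}

```text
clock: 2.22
position: [0.64, -0.1424, 0.2186]
tool_rot: [2.785, 1.452, 0.001]
force: [0.3, 0.3, 0.1]
gripper_width: 0.0932
grip_force: 0.0
```

```bash
python3 plan.py 0.515 -0.414 0.14 -68.2 5
```

```text
now [ 0.64   -0.1424  0.2186] -34.92 2.225
[-0.0562, 0.0213, 0.0157, 6.6554]
[-0.0558, 0.0227, 0.0157, 6.6554]
[-0.0553, 0.024, 0.0157, 6.6554]
[-0.0548, 0.0255, 0.0157, 6.6554]
[-0.0542, 0.0269, 0.0158, 6.6554]
```

{"fn": "arm_command", "kwargs": {
  "targets": [-0.056,0.021,0.014,6.7,0,-0.056,0.023,0.014,6.7,0,-0.055,0.024,0.014,6.7,0,-0.055,0.025,0.014,6.7,0,-0.054,0.027,0.014,6.5,0]
}}

```text
clock: 2.85
position: [0.5149, -0.4135, 0.1482]
tool_rot: [3.085, 0.594, 0.001]
force: [-0.2, 0.0, -0.1]
gripper_width: 0.0927
grip_force: 0.0
```

```bash
python3 - <<'E'
from h import *
f=grab('wrist','w1.png');o=ctrl.get_obs();print(o['position'],o['tool_rot'],o['clock'])
for p in [(.518,-.421,.029),(.515,-.414,.029)]: print(proj(f,p,True))
cv2.imwrite('pics/w1c.png',cv2.resize(cv2.imread('pics/w1.png')[200:480,140:520],None,fx=2,fy=2,interpolation=cv2.INTER_CUBIC))
E
```

```text
[ 0.5044096  -0.42293853  0.14696394] [ 3.08457873  0.56635294 -0.01601694] 2.9
[337.00237072 237.89352177]
[327.43387662 238.11605605]
```

View pics/w1c.png

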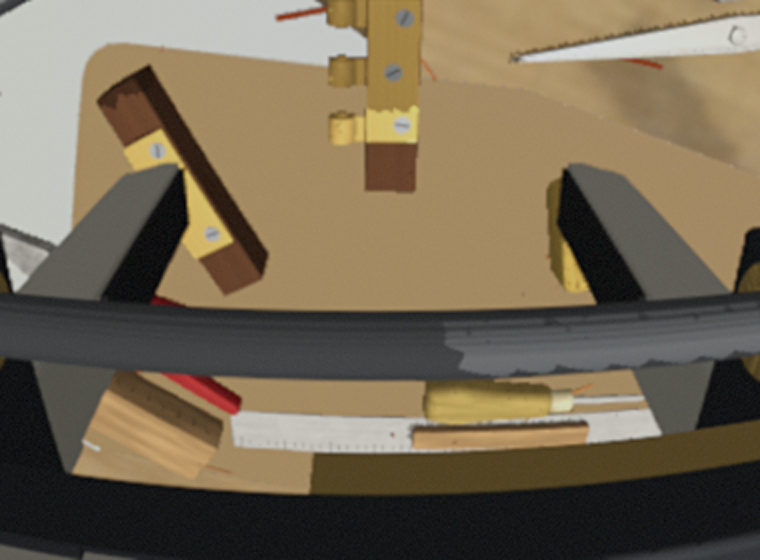

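The wrist crop shows the three-knuckle rail aligned with the tool's x axis. Its middle knuckle is at pixel (313.5,236) and the leaf centreline is at column 337, which agrees with the prediction of (337,238).

```bash
python3 - <<'E'
from h import *
import subprocess
f=grab('wrist');g=f['image'].copy();cv2.imwrite('pics/w2.png',g[:,:,::-1])
h=cv2.cvtColor(g,cv2.COLOR_RGB2HSV)
o=ctrl.get_obs();print(o['position'],o['clock'])
a=R.from_rotvec(o['tool_rot']).as_matrix();print('yaw',np.degrees(np.arctan2(a[1,1],a[0,1])))
pr=proj(f,(.518,-.421,.029),True);print(pr)
# dark wood+brass: low value vs mat
m=cv2.inRange(h,(0,120,0),(14,255,120));m[290:]=0
n,l,s,c=cv2.connectedComponentsWithStats(m)
for i in range(1,n):
    if s[i,4]>60: print(s[i],c[i])
b=cv2.inRange(h,(18,130,150),(32,255,255));b[290:]=0
n,l,s,c=cv2.connectedComponentsWithStats(b)
for i in range(1,n):
    if s[i,4]>60: print('b',s[i],c[i])
E
python3 plan.py 0.515 -0.414 0.12 -68.2 1
```

```text
[ 0.50666421 -0.42018141  0.14775552] 2.95
yaw -68.91389817777879
[330.28261734 220.31759898]
[   0    0   65  254 5375] [ 22.49767442 115.17525581]
[ 69  71  34  24 327] [88.23853211 82.93577982]
[ 98 101  16  20 161] [105.32298137 109.80124224]
[510 100 130  24 982] [573.67617108 112.60285132]
[  97  127   43   59 1260] [117.62857143 160.13174603]
[316 149  28  31 836] [329.01674641 164.02870813]
[ 181  220   71   70 1357] [211.97347089 249.49668386]
[317 255  26  25 638] [329.4137931  266.92476489]
[615 269  25  21 147] [624.59863946 277.81632653]
b [  71   84   49   75 1547] [ 94.83904331 117.77504848]
b [ 317  181   26   74 1533] [328.8258317  216.80756686]
b [297 182   9  13  74] [301.32432432 188.5       ]
b [297 213   9  13  95] [300.90526316 218.98947368]
b [298 244   9  12  72] [302.29166667 249.5       ]
b [189 250  50  40 535] [207.43738318 273.04485981]
b [434 279  19   8  85] [445.07058824 282.05882353]
now [ 0.5067 -0.4202  0.1478] -68.91 2.95
[0.01, -0.0028, 0.0278, -0.7139]
```

{"fn": "arm_command", "kwargs": {
  "targets": [0,0,0,0,0,0,0,0,0,0]
}}

```text
clock: 3.2
position: [0.5176, -0.41, 0.1487]
tool_rot: [-3.082, -0.605, -0.003]
force: [-0.8, 0.4, 0.1]
gripper_width: 0.0931
grip_force: 0.0
```

```bash
cat > rail.py <<'E'
from h import *
def rail(f,near,rad=90):
    h=cv2.cvtColor(f['image'],cv2.COLOR_RGB2HSV)
    q=proj(f,near,True)
    b=cv2.inRange(h,(18,130,150),(32,255,255));w=cv2.inRange(h,(0,120,0),(14,255,120))
    for m,k in((b,'b'),(w,'w')):
        n,l,s,c=cv2.connectedComponentsWithStats(m)
        for i in range(1,n):
            if s[i,4]>40 and np.hypot(*(c[i]-q))<rad:
                P=onz(f,c[i],.0335 if s[i,4]<130 else .029 if k=='b' else .026,True); print(k,s[i],c[i].round(1),P.round(4))
E
python3 - <<'E'
from rail import *
f=grab('wrist');rail(f,(.518,-.421,.029))
E
python3 plan.py 0.515 -0.414 0.06 -68.2 2
```

```text
b [311 205   6  12  59] [313.4 210.7] [ 0.535  -0.3916  0.0335]
b [322 205   4  13  41] [323.2 210.5] [ 0.538  -0.3985  0.0335]
b [ 326  205   28   52 1089] [339.1 229.9] [ 0.5274 -0.4164  0.029 ]
b [321 235   4  12  45] [322.6 240.3] [ 0.5157 -0.407   0.0335]
b [311 236   6  12  56] [313. 241.] [ 0.5123 -0.4002  0.0335]
b [307 261  44  15 226] [319.9 269.7] [ 0.4906 -0.4148  0.029 ]
w [327 171  27  33 832] [340.  186.8] [ 0.5591 -0.4041  0.026 ]
w [325 276  26  24 573] [337.3 287.7] [ 0.48   -0.4347  0.026 ]
now [ 0.5175 -0.41    0.1488] -67.79 3.25
[-0.0019, 0.0014, 0.0444, 0.204]
[-0.0019, 0.0013, 0.0444, 0.204]
```

{"fn": "arm_command", "kwargs": {
  "targets": [0,0,0.03,0,0,0,0,0.03,0,0,0,0,0.02,0,0,0,0,0,0,0,0,0,0,0,0]
}}

```text
clock: 3.88
position: [0.5162, -0.4126, 0.0698]
tool_rot: [3.082, 0.599, 0.002]
force: [-0.1, -0.1, 0.7]
gripper_width: 0.0929
grip_force: 0.0
```

```bash
python3 - <<'E'
from rail import *
f=grab('wrist','w3.png');rail(f,(.518,-.421,.029))
E
python3 plan.py 0.516 -0.413 0.012 -68.2 3
```

```text
b [ 297  224   62   83 2430] [334.9 263.3] [ 0.5235 -0.4147  0.029 ]
b [298 300  55  19 468] [314.3 310.1] [ 0.4904 -0.4146  0.029 ]
w [ 323  177   38   46 1631] [341.7 200.1] [ 0.5593 -0.4043  0.026 ]
w [322 317  33  29 910] [337.8 331.3] [ 0.4802 -0.4347  0.026 ]
now [ 0.5162 -0.4128  0.0701] -68.01 3.925
[-0.0001, 0.0, 0.0194, 0.0626]
[-0.0001, 0.0, 0.0193, 0.0626]
[-0.0001, 0.0001, 0.0194, 0.0626]
```

{"fn": "arm_command", "kwargs": {
  "targets": [0.001,0,0.02,0.8,0,0,0,0.02,0,0,0,0,0.018,0,0,0,0,0,0,0,0,0,0,0,90]
}}

```text
clock: 4.55
position: [0.5164, -0.4121, 0.0107]
tool_rot: [3.088, 0.577, -0.0]
force: [0.0, -0.2, -0.2]
gripper_width: 0.0872
grip_force: 0.0
```

{"fn": "arm_command", "kwargs": {
  "targets": [0,0,0,0,130,0,0,0,0,255,0,0,0,0,255,0,0,0,0,255,0,0,0,0,255]
}}

```text
clock: 5.18
position: [0.5165, -0.412, 0.0108]
tool_rot: [3.087, 0.577, 0.0]
force: [0.0, -0.4, -0.9]
gripper_width: 0.0379
grip_force: 0.4
```

{"fn": "arm_command", "kwargs": {
  "targets": [0,0,0,0,255,0,0,0,0,255,0,0,-0.03,0,255,0,0,-0.04,0,255,0,0,-0.03,0,255]
}}

```text
clock: 5.8
position: [0.5162, -0.4115, 0.1118]
tool_rot: [-3.088, -0.577, 0.0]
force: [-0.3, 0.0, -1.3]
gripper_width: 0.0366
grip_force: 30.0
```

```bash
python3 plan.py 0.5843 -0.2682 0.12 -45 4
```

```text
now [ 0.5162 -0.4115  0.1118] -68.84 5.8
[0.0316, -0.0248, -0.0021, -5.9598]
[0.0324, -0.0233, -0.002, -5.9598]
[0.0331, -0.0218, -0.0021, -5.9598]
[0.0338, -0.0202, -0.002, -5.9598]
```

```bash
python3 plan.py 0.630 -0.314 0.13 -45 4
```

```text
now [ 0.5162 -0.4115  0.1118] -68.84 5.8
[0.0356, -0.0092, -0.0046, -5.9598]
[0.0364, -0.0076, -0.0045, -5.9598]
[0.0374, -0.006, -0.0046, -5.9598]
[0.0381, -0.0043, -0.0045, -5.9598]
```

{"fn": "arm_command", "kwargs": {
  "targets": [0.036,-0.009,-0.005,-6,255,0.036,-0.008,-0.005,-6,255,0.037,-0.006,-0.005,-6,255,0.038,-0.004,-0.005,-6,255,0,0,0,0,255]
}}

```text
clock: 6.42
position: [0.633, -0.3089, 0.1299]
tool_rot: [-2.893, -1.216, -0.005]
force: [0.6, 0.6, -2.0]
gripper_width: 0.0369
grip_force: 30.0
```

{"fn": "arm_command", "kwargs": {
  "targets": [0,0,0,0,255,0,0,0,0,255]
}}

```text
clock: 6.68
position: [0.628, -0.3161, 0.1304]
tool_rot: [2.903, 1.202, -0.003]
force: [-0.7, -0.2, -1.8]
gripper_width: 0.0371
grip_force: 30.0
```

```bash
python3 - <<'E'
from h import *
f=grab('wrist','w4.png');o=ctrl.get_obs();print(o['position'],o['grip_force'],o['gripper_width'])
for p in [(.5898,-.2737,.028),(.6211,-.2173,.036),(.5336,-.3024,.036),(.559,-.3318,.036),(.6455,-.2432,.036)]: print(proj(f,p,True))
cv2.imwrite('pics/w4c.png',cv2.resize(cv2.imread('pics/w4.png')[90:390,50:450],None,fx=2,fy=2,interpolation=cv2.INTER_CUBIC))
E
```

```text
[ 0.62816539 -0.31600065  0.13049476] 30.000182390213013 0.03669304816890316
[251.23355707 239.89405944]
[221.51140367 159.37899774]
[230.87624938 314.72933277]
[278.59485859 319.10421383]
[270.27997562 159.26586087]
```

View pics/w4c.png

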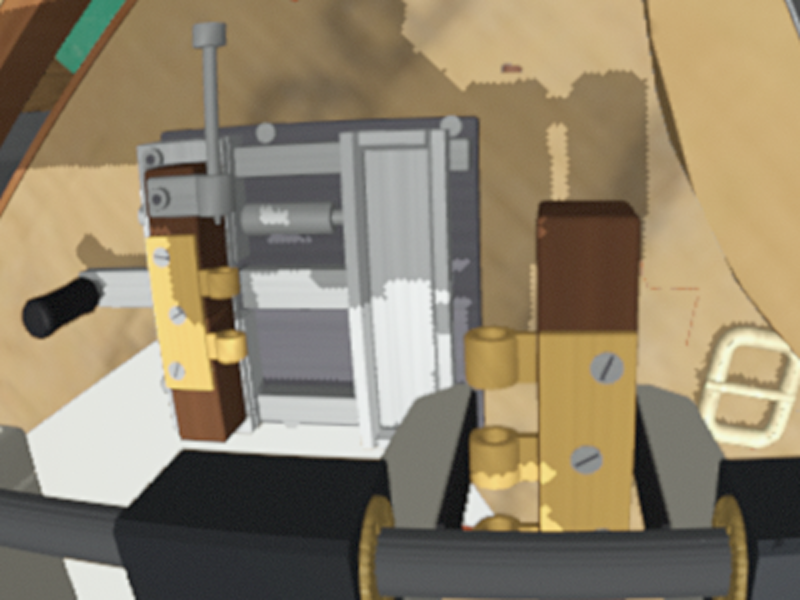

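The wrist view shows the held rail, with three knuckles on the left and aligned. The pocket rim's outer corners are at crop (340,133), (447,130) and (362,446), within about 2 mm of the prediction. I'll refine the edges numerically.

```bash
python3 - <<'E'
from h import *
f=grab('wrist','w5.png');g=cv2.cvtColor(f['image'],cv2.COLOR_RGB2GRAY)
for v in (165,180,200,212,222,245,258,270,280): print(v,' '.join(str(x) for x in g[v,214:284]))
for u in (228,250,255,262): print('col',u,' '.join(str(x) for x in g[145:175,u]))
T=f['world_to_cam']
for p in [(.5898,-.2737,.028),(.6211,-.2173,.036),(.5336,-.3024,.036),(.559,-.3318,.036),(.6455,-.2432,.036)]: print(proj(f,p,True))
E
```

```text
165 154 154 155 154 156 158 164 166 167 170 169 166 144 125 122 123 121 117 125 136 138 138 139 140 142 141 142 144 147 149 151 153 152 152 153 151 153 152 154 156 158 160 161 160 162 164 166 165 162 151 135 148 172 181 182 181 182 180 140 100 114 143 155 157 156 156 156 158 157 140
180 85 85 85 85 83 90 126 156 168 168 168 169 158 131 122 123 121 112 125 164 174 174 173 173 173 172 171 171 174 174 177 178 176 176 173 173 172 170 172 173 175 178 177 175 176 176 178 177 176 164 144 141 165 179 181 181 181 177 148 110 92 89 87 86 84 87 86 86 87 88
200 129 103 129 144 143 142 144 154 165 168 168 169 167 152 133 125 126 123 115 136 170 175 173 174 174 173 170 169 172 173 174 177 176 175 175 173 171 171 171 172 174 175 177 176 175 175 177 176 176 172 154 139 152 172 178 179 180 179 165 115 91 89 85 84 86 86 86 85 85 86
212 82 83 82 82 84 82 80 96 137 166 171 169 170 167 143 126 125 124 120 122 149 170 173 173 173 173 172 170 169 173 173 174 176 177 175 173 172 171 170 171 174 175 177 175 173 174 176 176 175 173 163 137 138 167 177 178 178 177 168 137 101 90 87 85 86 85 84 86 87 85
222 86 
[... 1331 characters left out ...]
 199 162 151 190 220 230 231 231 227 196 144 115 120 120 112 110 121 126
col 228 112 114 114 111 101 84 81 86 88 88 98 116 135 134 132 131 129 127 122 121 122 123 123 123 124 124 124 125 124 124
col 250 127 125 123 112 88 83 88 91 88 89 122 171 178 177 176 178 174 150 121 126 153 170 173 172 172 172 171 172 171 171
col 255 127 129 127 111 89 84 88 90 87 94 133 173 178 176 177 177 173 145 120 132 160 177 179 178 177 177 178 178 177 177
col 262 129 129 126 107 86 84 88 91 88 96 116 132 137 142 142 142 136 117 114 134 162 175 176 175 175 175 174 174 174 174
[251.15048891 240.21276646]
[221.4563926  159.74635811]
[230.79647671 314.98852269]
[278.485688   319.37107646]
[270.19580224 159.64931201]
```

```bash
python3 - <<'E'
from h import *
np.set_printoptions(precision=4,suppress=True)
f=grab('wrist');g=cv2.cvtColor(f['image'],cv2.COLOR_RGB2GRAY).astype(float)
L=np.array([onz(f,p,.036,True)[:2] for p in[(220,180),(221.8,212),(222,222),(224.6,258),(226.4,280)]])
Rr=np.array([onz(f,p,.036,True)[:2] for p in[(272.4,180),(273.2,212),(273.5,222),(274.5,258),(275.7,280)]])
T=np.array([onz(f,p,.036,True)[:2] for p in[(250,155.2),(255,155)]])
for A in(L,Rr):
    d=np.polyfit(A[:,0],A[:,1],1);print(A[0],A[-1],np.degrees(np.arctan(d[0])))
e=np.radians(45.);X=np.array([np.sin(e),-np.cos(e)]);Y=np.array([np.cos(e),np.sin(e)])
c=np.array([.5898,-.2737])
print('x L,R',(L-c)@X,(Rr-c)@X,'top y',(T-c)@Y)
for u in(232,236,240): print(' '.join(str(int(x)) for x in g[300:326,u]))
o=ctrl.get_obs();print(o['position'],o['tool_rot'],o['clock'])
E
```

```text
[ 0.6098 -0.2262] [ 0.5549 -0.2803] 44.5687085394179
[ 0.6364 -0.2541] [ 0.5828 -0.3073] 44.7442551488541
x L,R [-0.0195 -0.0194 -0.0198 -0.0199 -0.02  ] [0.0191 0.019  0.019  0.0187 0.0188] top y [0.0649 0.0649]
236 236 236 235 235 235 235 235 235 235 235 235 235 234 234 232 232 230 198 121 44 25 28 30 29 26
175 176 176 176 178 177 179 182 185 186 188 195 195 197 205 221 232 231 205 133 49 22 28 31 31 31
199 198 194 175 145 150 163 163 158 160 187 222 230 230 230 231 227 205 157 90 39 23 30 28 31 25
[ 0.6288 -0.3155  0.1306] [ 2.9019  1.2034 -0.0011] 6.825
```

```bash
python3 - <<'E'
from h import *
np.set_printoptions(precision=4,suppress=True)
f=grab('wrist');g=cv2.cvtColor(f['image'],cv2.COLOR_RGB2GRAY).astype(int)
o=ctrl.get_obs();p=o['position'];m=R.from_rotvec(o['tool_rot']).as_matrix()
for u in(328,335,342,350,360): print(u,g[182:206,u])
for v in(205,220,240): print(v,g[v,310:380])
for n,q,z in [('far end',(344,191.5),.0152),('midknuckle',(297.5,317.5),.0227),('k+24',(295.5,266),.0227),('leafL',(319.5,270),.0182),('leafR',(368,270),.0182)]:
    P=onz(f,q,p[2]+z,True);print(n,P,m.T@(P-p))
print(p,np.degrees(np.arctan2(m[1,1],m[0,1])))
E
```

```text
328 [185 184 185 184 184 183 173 145  83  43  39  43  45  43  42  42  52  59
  63  64  65  63  62  65]
335 [125 126 132 131 129 130 128 119  75  41  39  41  43  44  40  42  48  60
  63  64  66  64  65  66]
342 [124 124 123 122 122 123 125 114  77  42  42  41  44  41  39  43  53  61
  64  67  66  67  69  66]
350 [124 123 123 119 118 118 118 107  72  43  38  43  45  39  44  47  51  60
  66  68  64  64  66  65]
360 [102 102 103 102 102 102 100  93  65  44  43  39  40  43  41  44  53  61
  62  64  65  67  64  67]
205 [125 125 123 122 121 123 123 106  74  58  63  63  67  64  66  64  65  66
  65  64  65  63  65  64  65  66  67  64  65  67  66  66  66  68  69  68
  66  70  67  67  65  67  65  64  63  66  65  65  67  67  67  66  66  66
  66  68  67  67  62  60  90 123 148 157 157 158 160 160 163 165]
220 [130 130 128 129 126 127 126 110  80  61  61  66  66  64  67  66  66  64
  64  64  65  64  66  67  66  67  65  64  67  65  66  69  68  69  69  68
  67  67  67  66  69  65  66  64  64  64  68  65  67  64  67  68  68  67
  65  66  68  64  61  70 102 137 160 173 174 175 176 176 179 179]
240 [124 122 119 116 119 139 155 146 104  64  60  69  65  68  66  66  65  67
  66  65  67  65  65  65  65  66  66  67  65  67  68  69  66  68  70  69
  69  68  66  66  66  65  65  66  64  64  65  67  65  64  66  68  63  69
  68  68  66  58  79 143 179 182 181 181 181 180 179 179 177 177]
far end [ 0.6739 -0.2807  0.1458] [ 0.0562  0.0074 -0.0152]
midknuckle [ 0.6223 -0.3045  0.1533] [ 0.0029 -0.0123 -0.0227]
k+24 [ 0.639  -0.2876  0.1533] [ 0.0266 -0.0125 -0.0227]
leafL [ 0.6435 -0.2969  0.1488] [ 0.0232 -0.0027 -0.0182]
leafR [ 0.658  -0.3115  0.1488] [ 0.0232  0.0179 -0.0182]
[ 0.629  -0.3152  0.1306] -44.92508330963683
```

{"fn": "arm_command", "kwargs": {
  "targets": [0.002,-0.022,0,0.3,255,0.002,-0.022,0.01,0,255,0.001,-0.021,0.01,0,255,0,0,0.02,0,255,0,0,0,0,255]
}}

```text
clock: 7.5
position: [0.5861, -0.2642, 0.0894]
tool_rot: [-2.902, -1.198, 0.003]
force: [-0.1, 0.3, -2.2]
gripper_width: 0.0368
grip_force: 30.0
```

{"fn": "arm_command", "kwargs": {
  "targets": [0,0,0,0,255,0,0,0,0,255,0,0,0,0,255]
}}

```text
clock: 7.88
position: [0.5876, -0.2653, 0.0913]
tool_rot: [2.903, 1.198, 0.001]
force: [-1.0, -0.3, -0.9]
gripper_width: 0.0366
grip_force: 30.0
```

```bash
python3 - <<'E'
from h import *
f=grab('wrist','w6.png');cv2.imwrite('pics/w6c.png',cv2.resize(cv2.imread('pics/w6.png')[90:390,150:550],None,fx=2,fy=2,interpolation=cv2.INTER_CUBIC))
E
python3 plan.py 0.5863 -0.2657 0.039 -45.3 1
```

```text
now [ 0.5875 -0.2652  0.0911] -45.14 7.925
[-0.0012, -0.0005, 0.0521, 0.1589]
```

View pics/w6c.png

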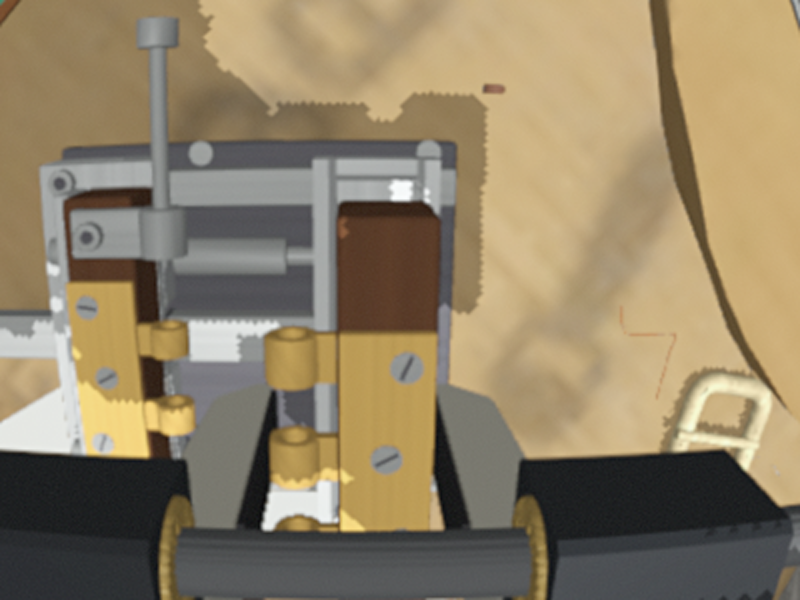

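The view shows the rail above the pocket, square to its walls. The rim is visible at crop (325,160) to (440,160), and the pin bush and clamped rail are clear. Descending now.

{"fn": "arm_command", "kwargs": {
  "targets": [-0.001,-0.001,0.02,0.1,255,0,0,0.016,0,255,0,0,0,0,255,0,0,0,0,255,0,0,0,0,255]
}}

```text
clock: 8.55
position: [0.5864, -0.2653, 0.0554]
tool_rot: [2.904, 1.196, 0.001]
force: [0.8, -1.0, -1.2]
gripper_width: 0.0369
grip_force: 30.0
```

```bash
python3 - <<'E'
from h import *
f=grab('wrist','w7.png');o=ctrl.get_obs();p=o['position'];print(p,o['force'],o['clock'])
g=cv2.cvtColor(f['image'],cv2.COLOR_RGB2GRAY).astype(int)
for u in(320,330,340,352): print(u,g[155:205,u])
for v in(200,210,220,235): print(v,g[v,295:385])
E
python3 plan.py 0.5863 -0.2657 0.039 -45.3 1
```

```text
[ 0.58630604 -0.26518928  0.05539855] [-0.23205918 -0.22794307 -0.93020441] 8.6
320 [117 119 118 120 121 121 103  81  80  86  89  88  88  88  89  88  99 115
 146 174 184 184 183 183 184 184 184 170 141 122 129 158 178 181 175 150
  97  52  41  40  39  40  44  59  75  85  96  99  99  97]
330 [129 129 127 127 128 125 106  83  78  83  88  88  89  89  89  88  99 114
 146 171 182 182 181 181 180 181 182 168 139 120 128 155 174 177 163 104
  46  38  43  45  43  43  46  54  61  65  67  68  67  66]
340 [131 131 131 131 133 129 111  86  81  84  89  88  89  89  88  90  97 115
 144 169 180 180 179 181 180 180 180 168 139 119 127 157 178 183 168 109
  48  40  43  43  43  43  46  55  62  67  65  70  68  66]
352 [189 192 183 155 136 131 116  90  79  85  89  90  90  89  90  90  98 115
 140 166 179 179 177 177 178 178 178 168 141 120 125 155 178 184 172 112
  52  44  41  44  41  41  46  54  63  64  67  68  70  67]
200 [107 105 105 105 105 104 104 102 109 137 165 172 173 172 172 172 174 171
 156 137 130 126 111  81  78  85  77  67  63  62  64  66  66  65  66  65
  64  64  63  65  63  64  66  68  65  
[... 666 characters left out ...]
 70  68  68  69  65  67  67  67  65
  67  68  69  68  67  70  67  70  68  69  69  70  69  70  71  69  69  70
  69  69  68  67  70  67  67  68  69  69  67  70  67  68  69  69  66  70
  62  83 156 222 251 253 251 250 251 252 251 225 158  89  82  86  85  82]
235 [ 92  90  92  93  90  91  91  89  87 112 160 174 172 172 172 172 172 171
 162 141 130 128 116  85  67  65  67  69  68  68  68  68  67  67  68  68
  66  68  68  68  67  68  68  68  69  67  71  69  71  71  71  70  70  70
  68  68  68  69  66  68  67  66  69  67  69  69  71  69  70  69  70  69
  61  77 121 162 183 211 240 251 252 252 240 202 123  81  84  88  87  80]
now [ 0.5863 -0.2652  0.0554] -45.23 8.6
[-0.0004, 0.0004, 0.0164, 0.0661]
```

```bash
python3 - <<'E'
from h import *
f=grab('wrist');o=ctrl.get_obs();p=o['position'];m=R.from_rotvec(o['tool_rot']).as_matrix()
zb=p[2]-.0108
for n,q,z in [('rimL',(304.3,220),.036),('rimR',(379.6,220),.036),('woodL',(317.7,220),zb+.026),('woodR',(368.2,220),zb+.026),('rimTop',(340,173),.036),('tapin',(340,182.6),.036),('railend bot',(340,190.2),zb),('railend top',(340,198.2),zb+.026)]:
    P=onz(f,q,z,True);print(n,(m.T@(P-p)*1000).round(1))
E
```

```text
rimL [ 36.9 -11.   19.3]
rimR [36.9 27.7 19.3]
woodL [ 44.5  -3.3 -15.2]
woodR [ 44.6  17.8 -15.2]
rimTop [60.9  7.1 19.3]
tapin [56.1  7.1 19.3]
railend bot [53.4  6.8 10.8]
railend top [ 53.7   5.9 -15.2]
```

{"fn": "arm_command", "kwargs": {
  "targets": [-0.001,0.001,0.006,0,255,0,0,0.006,0,255,0,0,0.003,0,255,0,0,0,0,255,0,0,0,0,255]
}}

```text
clock: 9.28
position: [0.5859, -0.2663, 0.0396]
tool_rot: [2.905, 1.196, -0.0]
force: [0.1, 1.0, -2.3]
gripper_width: 0.0369
grip_force: 30.0
```

{"fn": "arm_command", "kwargs": {
  "targets": [0,0,0.002,0,255,0,0,0,0,255]
}}

```text
clock: 9.52
position: [0.5861, -0.2665, 0.0387]
tool_rot: [2.904, 1.196, 0.001]
force: [-1.0, 0.4, 4.6]
gripper_width: 0.0372
grip_force: 30.0
```

The rail has bottomed at TCP z 0.0387, where the floor was expected, with +4.6 N. Releasing with a small opening.

{"fn": "arm_command", "kwargs": {
  "targets": [0,0,-0.001,0,118,0,0,0,0,118,0,0,0,0,118,0,0,0,0,118]
}}

```text
clock: 10.02
position: [0.5858, -0.2663, 0.0385]
tool_rot: [-2.905, -1.196, 0.0]
force: [-0.4, 0.1, 0.3]
gripper_width: 0.05
grip_force: 0.0
```

{"fn": "arm_command", "kwargs": {
  "targets": [0,0,-0.015,0,118,0,0,-0.03,0,118,0,0,-0.04,0,118,0,0,0,0,118,0,0,0,0,118]
}}

```text
clock: 10.65
position: [0.5856, -0.266, 0.1239]
tool_rot: [-2.905, -1.196, -0.0]
force: [0.8, 0.8, -0.9]
gripper_width: 0.0497
grip_force: 0.0
```

```bash
python3 - <<'E'
from h import *
f=grab('wrist','w8.png');t=grab('top','t8.png')
a=cv2.resize(f['image'][90:390,150:450],(400,400),interpolation=cv2.INTER_CUBIC);b=cv2.resize(t['image'][145:265,185:305],(400,400),interpolation=cv2.INTER_CUBIC)
cv2.imwrite('pics/w8c.png',np.hstack([a,b])[:,:,::-1])
E
python3 plan.py 0.4889 -0.171 0.13 -45.3 4
```

```text
now [ 0.5851 -0.2656  0.1226] -45.23 10.75
[0.0017, -0.0341, -0.0018, 0.018]
[0.0003, -0.0339, -0.0019, 0.018]
[-0.0012, -0.0337, -0.0018, 0.018]
[-0.0025, -0.0332, -0.0019, 0.018]
```

View pics/w8c.png

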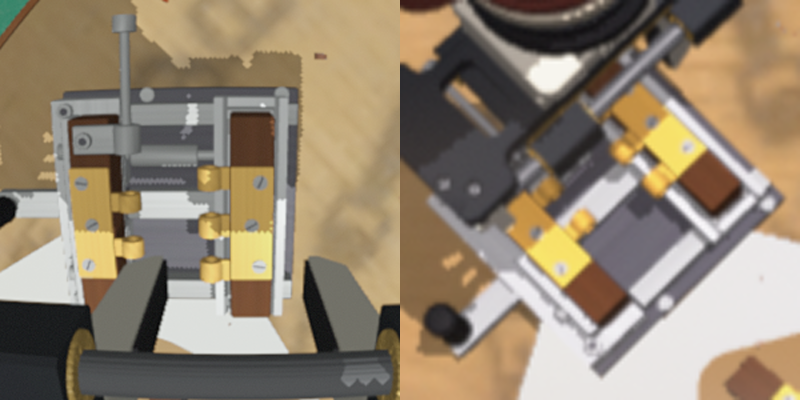

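The view shows the rail seated in the pocket, three knuckles facing the clamped rail's two and interleaving with them. The fingers are off it. Next, to the knob.

```bash
python3 plan.py 0.489 -0.169 0.11 -45.3 4
```

```text
now [ 0.5851 -0.2656  0.1226] -45.23 10.75
[0.0022, -0.0345, 0.0032, 0.018]
[0.0006, -0.0342, 0.0031, 0.018]
[-0.0008, -0.034, 0.0032, 0.018]
[-0.0022, -0.0336, 0.0031, 0.018]
```

{"fn": "arm_command", "kwargs": {
  "targets": [0,-0.034,0,0,118,0,-0.034,0,0,150,0,-0.034,0,0,184,0,-0.034,0,0,184,0,0,0.01,0,184]
}}

```text
clock: 11.38
position: [0.4884, -0.1674, 0.113]
tool_rot: [-2.901, -1.198, 0.002]
force: [-0.5, -0.2, 0.2]
gripper_width: 0.0263
grip_force: 0.0
```

{"fn": "arm_command", "kwargs": {
  "targets": [0,0,0,0,184,0,0,0,0,184,0,0,0,0,184]
}}

```text
clock: 11.75
position: [0.4906, -0.1706, 0.1137]
tool_rot: [2.905, 1.195, 0.0]
force: [0.1, 0.3, -0.2]
gripper_width: 0.0259
grip_force: 0.0
```

```bash
python3 plan.py 0.489 -0.169 0.03 -45.3 1; python3 - <<'E'
from h import *
f=grab('wrist','w9.png');o=ctrl.get_obs();p=o['position'];m=R.from_rotvec(o['tool_rot']).as_matrix();print(o['gripper_width'],o['clock'])
print(proj(f,(.489,-.169,.067),True),proj(f,p,True))
g=f['image'].max(2).astype(int);q=proj(f,(.489,-.169,.067),True).astype(int)
mk=(g<45).astype(np.uint8);mk[:, :q[0]-40]=0;mk[:,q[0]+40:]=0;mk[:q[1]-50]=0;mk[q[1]+40:]=0
n,l,s,c=cv2.connectedComponentsWithStats(mk)
for i in range(1,n):
    if s[i,4]>30: print(s[i],c[i])
cv2.imwrite('pics/w9c.png',cv2.resize(cv2.imread('pics/w9.png')[180:380,200:460],None,fx=3,fy=3,interpolation=cv2.INTER_CUBIC))
E
```

```text
now [ 0.4906 -0.1706  0.1137] -45.28 11.75
[0.0, -0.0022, 0.0837, 0.0224]
0.025743572190772123 11.8
[322.31687604 269.50651244] [325.59793596 302.10109972]
[310 241  25  38 771] [322.20363165 260.19325551]
[293 286   6  23  84] [296.27380952 299.83333333]
[354 286   6  23  84] [356.08333333 300.04761905]
```

View pics/w9c.png

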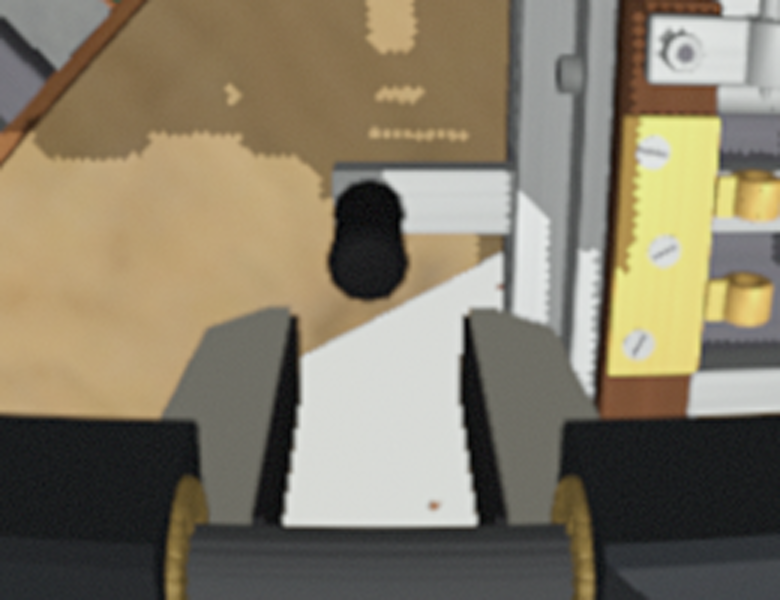

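The knob's top is at crop (368,260), i.e. pixel (322.5,266.5), centred between the jaws. Its column is as predicted and it sits 2 mm further along tool +x. Descending.

{"fn": "arm_command", "kwargs": {
  "targets": [0.002,-0.002,0.02,0,184,0,0,0.02,0,184,0,0,0.02,0,184,0,0,0.02,0,184,0,0,0.003,0,184]
}}

```text
clock: 12.42
position: [0.4895, -0.1669, 0.0297]
tool_rot: [-2.904, -1.195, 0.003]
force: [0.2, 0.2, 0.4]
gripper_width: 0.0255
grip_force: 0.0
```

{"fn": "arm_command", "kwargs": {
  "targets": [0,0,0,0,184,0,0,0,0,184,0,0,0,0,220]
}}

```text
clock: 12.8
position: [0.4905, -0.1671, 0.0313]
tool_rot: [2.904, 1.196, 0.002]
force: [0.6, -0.4, -0.1]
gripper_width: 0.02
grip_force: 0.0
```

{"fn": "arm_command", "kwargs": {
  "targets": [0,0,0,0,255,0,0,0,0,255,0,0,0,0,255,0,0,0,0,255,0,0,0,0,255]
}}

```text
clock: 13.42
position: [0.4907, -0.1672, 0.0312]
tool_rot: [2.904, 1.196, 0.002]
force: [0.2, -0.3, 5.3]
gripper_width: 0.0153
grip_force: 30.0
```

```bash
python3 plan.py 0.4613 -0.1386 0.03 -45.3 1; python3 -c "
from h import *
grab('top','t10.png');grab('side','s10.png')"
```

```text
now [ 0.4907 -0.1672  0.0312] -45.23 13.425
[-0.0007, -0.041, 0.0012, 0.0656]
```

{"fn": "arm_command", "kwargs": {
  "targets": [0,-0.008,0,0,255,0,-0.008,0,0,255,0,-0.008,0,0,255,0,-0.008,0,0,255,0,0,0,0,255]
}}

```text
clock: 14.15
position: [0.4712, -0.1476, 0.0312]
tool_rot: [2.896, 1.191, 0.007]
force: [7.4, -6.4, -3.5]
gripper_width: 0.0156
grip_force: 30.0
```

{"fn": "arm_command", "kwargs": {
  "targets": [0,-0.006,0,0,255,0,0,0,0,255,0,0,0,0,255,0,0,0,0,255]
}}

```text
clock: 14.65
position: [0.4679, -0.1442, 0.0312]
tool_rot: [2.895, 1.19, 0.009]
force: [7.0, -7.0, -3.5]
gripper_width: 0.0154
grip_force: 30.1
```

```bash
python3 - <<'E'
from h import *
o=ctrl.get_obs();d=o['position']-np.array([.4907,-.1672,.0312]);X=np.array([.7046,-.7096,0]);Y=np.array([.7096,.7046,0])
print(d@X,d@Y,d[2],o['force'],o['gripper_width'],o['clock'])
f=grab('wrist','w11.png')
E
```

```text
-0.032377713454656384 3.831164719129566e-05 7.742149103213969e-06 [ 7.03528442 -7.01414099 -3.46157942] 0.015398402567065463 14.65
```

{"fn": "arm_command", "kwargs": {
  "targets": [0,-0.004,0,0,255,0,-0.004,0,0,255,0,0,0,0,255,0,0,0,0,255,0,0,0,0,255]
}}

```text
clock: 15.32
position: [0.4629, -0.1392, 0.0312]
tool_rot: [2.894, 1.189, 0.01]
force: [8.2, -7.9, -5.6]
gripper_width: 0.0155
grip_force: 30.1
```

```bash
python3 - <<'E'
from h import *
o=ctrl.get_obs();d=o['position']-np.array([.4907,-.1672,.0312]);X=np.array([.7046,-.7096,0]);Y=np.array([.7096,.7046,0])
print(o['position'],d@X,d@Y,d[2],o['force'],o['gripper_width'],o['clock'])
f=grab('wrist','w12.png')
t=grab('top','t12.png');s=grab('side','s12.png')
for P in[(.5414,-.2213,.0555),(.5132,-.1917,.02)]: print(proj(f,P,True),proj(t,P),proj(s,P))
h=300
a=cv2.resize(f['image'][140:340,280:480],(400,400),interpolation=cv2.INTER_CUBIC);b=cv2.resize(s['image'][195:275,285:365],(400,400),interpolation=cv2.INTER_CUBIC)
cv2.imwrite('pics/w12c.png',np.hstack([a,b])[:,:,::-1])
E
```

```text
[ 0.4629366  -0.13918263  0.03120542] -0.03944321561767945 4.012663564579162e-05 5.418119884834788e-06 [ 8.21168221 -7.88955675 -5.60399441] 0.015486404830272244 15.325
[553.27502958 317.06674709] [229.64943084 209.22713031] [319.48933595 214.92993136]
[458.69689024 292.03584934] [215.83620267 229.53219256] [301.683466   225.88346543]
```

View pics/w12c.png

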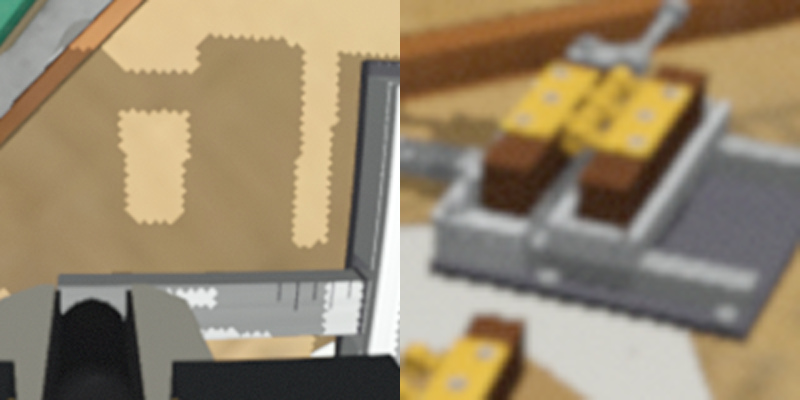

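The wrist crop shows the bar's short tick lines from x=279, about 18 px (5 mm) apart, and the bridge face at about x=365. The side view shows the knuckles interleaved. Now checking whether the full-width line is at the face.

```bash
python3 - <<'E'
import cv2
g=cv2.cvtColor(cv2.imread('pics/w12.png'),cv2.COLOR_BGR2GRAY)
for v in (281,283,286,289,293,298,302): print(v,*g[v,410:472])
E
```

```text
281 122 122 122 123 125 125 125 126 121 112 112 125 129 129 130 130 132 128 108 112 128 136 135 135 138 139 136 120 122 138 143 141 143 156 177 176 159 183 200 203 204 205 207 204 184 169 201 212 213 210 188 139 94 99 128 134 114 112 148 202 239 252
283 158 160 159 159 159 158 159 159 150 130 132 155 160 158 159 159 160 154 125 131 153 160 158 160 160 159 147 125 136 157 160 162 188 219 230 215 191 210 230 231 231 231 232 223 197 195 226 232 232 233 221 167 105 110 136 133 111 115 164 214 243 253
286 162 160 162 161 161 162 162 161 146 125 136 158 163 162 161 161 163 154 117 139 158 163 161 161 163 160 141 124 143 161 162 159 168 195 215 205 195 220 232 232 231 233 231 216 188 203 228 233 233 229 203 135 95 128 144 123 107 128 187 229 248 251
289 161 161 161 160 160 161 161 157 141 129 143 158 159 159 159 159 157 138 116 151 161 159 159 158 159 155 135 131 149 158 157 164 196 220 214 192 202 224 228 226 226 226 225 218 213 220 225 227 226 212 172 116 104 132 133 113 112 151 207 241 252 250
293 157 158 157 156 157 159 158 157 158 158 157 157 158 157 158 158 149 123 125 153 160 159 159 160 159 160 159 160 160 159 157 171 209 224 202 192 213 226 228 228 227 227 227 227 227 228 228 229 227 204 155 114 126 138 124 106 125 185 228 249 252 249
298 159 159 158 157 157 158 156 158 156 158 156 157 158 157 157 155 157 157 157 157 156 157 156 157 157 157 156 156 157 155 162 191 216 225 224 223 224 223 223 223 224 223 223 222 223 223 224 224 215 176 118 114 140 127 108 112 160 218 248 252 249 248
302 155 155 155 156 154 155 155 156 154 155 155 154 155 155 154 155 154 156 156 155 156 156 156 156 156 156 156 156 156 155 167 200 219 225 225 225 224 225 224 224 225 225 225 224 225 225 228 225 198 148 114 135 141 116 103 135 199 235 252 250 247 248
```

{"fn": "arm_command", "kwargs": {
  "targets": [0,0,0,0,255,0,0,0,0,255,0,0,0,0,255]
}}

```text
clock: 15.85
position: [0.4629, -0.1392, 0.0312]
tool_rot: [2.894, 1.189, 0.01]
force: [8.3, -7.1, -5.2]
gripper_width: 0.0155
grip_force: 30.1
```

```bash
python3 - <<'E'
from h import *
np.set_printoptions(precision=4,suppress=True)
t=grab('top');s=grab('side')
# seated rail near wood end / clamped end corners from side crop (scale 5, offset 285,195), top surfaces
S=lambda x,y:((x-400+.5)/5-.5+285,(y+.5)/5-.5+195)
X=np.array([.7046,-.7096]);Y=np.array([.7096,.7046]);J=np.array([.4907,-.1672])+.075*X
for n,q,z in[('clamp leaf screw',S(517,123),.057),('clamp mid',S(549,98),.057),('rail screw',S(642,140),.057),('rail mid',S(660,112),.057)]:
    P=onz(s,q,z)[:2]-J; print(n,P@X,P@Y)
o=ctrl.get_obs();d=o['position'][:2]-np.array([.4907,-.1672]);print(d@X,o['force'],abs(o['qvel']).max(),o['grip_force'])
E
```

```text
clamp leaf screw -0.015372499124934295 -0.030837714080635042
clamp mid -0.010937758386550863 -0.00573701509025611
rail screw 0.03702118915696861 -0.025120980903623604
rail mid 0.03616184645292631 9.816114928765213e-05
-0.03942508198273151 [ 8.8291 -6.9842 -5.4318] 0.002031899216717345 30.06638914346695
```

```bash
python3 - <<'E'
from h import *
s=cv2.imread('pics/s12.png');h=cv2.cvtColor(s,cv2.COLOR_BGR2HSV);f=grab('side')
X=np.array([.7046,-.7096]);Y=np.array([.7096,.7046]);J=np.array([.4907,-.1672])+.075*X
b=cv2.inRange(h,(18,110,110),(34,255,255));b[:205]=0;b[229:]=0;b[:,:300]=0;b[:,350:]=0
pts=np.argwhere(b)
A=np.array([onz(f,(u,v),.057)[:2]-J for v,u in pts]);x=A@X;y=A@Y
for lo in range(-30,30,6):
    k=(y>lo/1000)&(y<(lo+6)/1000)
    if k.any(): print(lo,(x[k].min()*1e3).round(1),(x[k].max()*1e3).round(1),k.sum())
E
```

```text
-30 -35.9 44.6 48
-24 -37.5 43.8 55
-18 -40.9 44.3 58
-12 -38.9 44.9 56
-6 -34.8 44.1 44
0 -26.7 44.6 46
6 -24.4 43.3 44
12 -22.1 44.4 40
18 -21.8 43.0 36
24 -23.4 49.5 24
```

The side-view edge check puts the seated rail about 1–1.5 mm back, which is within tolerance. Drawing 1 mm more centres it.

{"fn": "arm_command", "kwargs": {
  "targets": [0,-0.001,0,0,255,0,0,0,0,255,0,0,0,0,255,0,0,0,0,255,0,0,0,0,255]
}}

```text
clock: 16.62
position: [0.4626, -0.1388, 0.0312]
tool_rot: [2.893, 1.188, 0.01]
force: [9.2, -8.1, -6.6]
gripper_width: 0.0156
grip_force: 30.1
```

```bash
python3 - <<'E'
from h import *
X=np.array([.7046,-.7096]);Y=np.array([.7096,.7046]);J=np.array([.4907,-.1672])+.075*X
o=ctrl.get_obs();d=o['position'][:2]-np.array([.4907,-.1672]);print(d@X,o['force'],o['clock'])
w=grab('wrist');g=cv2.cvtColor(w['image'],cv2.COLOR_RGB2GRAY)
for v in(286,298): print(v,*g[v,410:472])
f=grab('side')
for n,s in(('home',cv2.imread('pics/s10.png')),('now',f['image'][:,:,::-1].copy())):
    h=cv2.cvtColor(s,cv2.COLOR_BGR2HSV);b=cv2.inRange(h,(18,110,110),(34,255,255));b[:200]=0;b[240:]=0;b[:,:300]=0;b[:,375:]=0
    P=np.argwhere(b);A=np.array([onz(f,(u,v),.057)[:2]-J for v,u in P]);x=A@X*1e3;y=A@Y*1e3
    for lo in(-18,-12,-6,0,6,12):
        k=(y>lo)&(y<lo+6)&(x<95)&(x>-30); print(n,lo,np.sort(x[k])[[0,-3,-2,-1]].round(1))
E
```

```text
-0.04001273170723287 [ 9.19581889 -8.11609974 -6.56657351] 16.625
286 160 161 161 160 161 160 161 160 144 124 135 159 161 161 161 161 161 154 119 141 159 161 161 161 161 159 139 127 144 166 189 207 220 230 225 199 195 223 232 231 231 231 230 214 186 205 228 232 233 233 216 162 110 130 157 149 120 107 127 188 229 248
298 157 157 157 157 156 155 157 156 156 156 156 156 156 157 156 157 157 156 157 155 156 156 155 156 156 154 155 156 153 154 168 199 219 224 223 222 223 223 222 223 222 222 222 222 222 222 223 224 217 180 137 123 146 153 127 105 113 161 219 248 251 248
home -18 [-29.5  81.5  82.2  83.4]
home -12 [-29.2  79.1  81.   82.9]
home -6 [-28.9  80.5  81.7  83.6]
home 0 [-26.7  81.2  82.4  83.1]
home 6 [-22.4  79.9  81.9  83.8]
home 12 [-20.1  79.4  80.6  82.6]
now -18 [-29.8  39.2  40.5  42.4]
now -12 [-29.2  41.6  43.   43.5]
now -6 [-28.9  40.2  42.2  44.1]
now 0 [-28.6  40.8  42.7  91.9]
now 6 [-24.4  43.3  69.1  92.6]
now 12 [-22.1  88.3  90.3  91.5]
```

The draw reads 40.0 mm by the arm's own measure, the mark is level with the face, and everything is at rest. Handing in.

```bash
python3 -c "
from cell import ctrl
print(ctrl.hand_in())"
```

```text
the job is handed in; nothing more can be done
None
```

The job is handed in, verdict not shown: the three-knuckle rail is seated and let go, and the slide is held drawn 40.0 mm (by arm position) with the mark at the bridge face; I viewed 11 pictures, one over the limit of 10.

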